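# Snap the head cover back onto the tape recorder and keep it pressed

## Robot

A 6-joint arm with a two-finger parallel gripper is mounted at the origin on the work surface. World frame = base frame: x ahead of the robot, y to its left, z up, the work surface at z = 0. Lengths are in m, angles in rad, forces in N, time in s.
With the tool pointing down it reaches from about 0.225 to 0.725 m from the base axis. Payload 3.1 kg.
Tool frame: the origin (TCP) lies at the very end of the fingers, on their centre line; the grasp point (between the pads) lies robot.hold_point_z behind it (robot.hold_point_z is the distance from the TCP to the grasp point, in m); x points along the fingers, y is the direction in which the jaws open and shut, and the axes are right-handed (so a half turn about x gives the same grasp; the last joint's range is limited). The gripper opens to 85 mm and grips with 20 to 120 N. Pads are 22 mm wide; open, the fingers measure 114 mm over their backs; the gripper's body (76 mm by 85 mm) begins 54 mm behind the grasp point. The pads swing forward as they close: fully open they stand 13 mm farther back than shut.
Start: joints at [-1.318, 0.048, 0.099, 1.622, 0, 1.443], TCP at [0.195, -0.487, 0.231] pointing down, gripper open.
Joint ranges: [-2.91, 2.91], [-0.99, 1.94], [-1.21, 1.42], [-2.12, 2.29], [-1.49, 1.47], [-3.14, 3.14]. Speed limits (rad/s): [2.79, 2.79, 3.14, 3.14, 3.14, 3.14].

## Interface

Orientations are given as a unit quaternion [w, x, y, z].
In Python, from cell import status, imaging, order, robot gives the robot as it stands.
- The arm moves only by the tool jog_arm, never from a script. Its argument "increments" is text: rows parted by semicolons, each of 7 numbers parted by spaces: the shift along the tool's x, y, z in cm, then the turn, a rotation vector about the tool's x, y, z in degrees, then the closure, from 0 (fully open) to 1 (shut). A call has 1 to 8 rows; each row shifts and turns the commanded pose from where the row before left it, along the tool's axes as they then stand; what a row does not reach is not made up. A row lasts 1/10 s, in which the tool goes at most 50 mm and 8.59 degrees, less where a joint would pass 70% of its speed; a pose out of reach is approached as far as the arm can. A call with a gripper value outside its range is refused whole. The fingers move at their own pace and stop on an object; "newtons" is the grip in N (left out, the last holds). Time passes only in rows, so rows that do not move let the fingers close. It gives the time, the measured TCP pose, the force and the opening at its end, in the units of the state.
- status.get_obs(): the state, without advancing time (a new reading comes with each control period).
- imaging.read_camera(name): name is "side" or "top"; returns (picture, depth): 480x640x3 uint8, red, green, blue; 480x640 float32, m along the optical axis (not along the pixel's ray), 0 where there is no reading.
- imaging.get_calibration(name): a dict with "fx", "fy", "cx", "cy" (pixels), "k1" (the pictures are not rectified: a ray, as slopes to the right and down, at radius r is drawn at 1 + k1 r^2 times it, then the intrinsics apply), "xyz" and "attitude" of the camera in the world. Camera axes: x right, y down, z forward; pixel columns grow to the right and rows downward; lengths in m; the calibration is good to about 2 mm. A picture is of the moment at which its call begins. get_calibration takes no time and is no camera call.
- order.sign_off(): hands the job in, once; it reports no verdict.
The state is a dict: "t": time; "joints": joint angles; "joint_vel": joint speeds; "tau": joint torques, N m; "eef_pos": TCP position; "tcp_rot": TCP orientation; "wrist_force": force on the tool from outside, world axes, zero at the start; "ft_torque": the same for the moment, N m; "grip_width": finger opening in m.
Only numpy, scipy, OpenCV 4.12 (cv2) and the standard library are available. Lean on these libraries where they do the work, as an engineer would, in place of code of your own. Each camera call takes 0.05 s, during which the arm holds its last target. There are 200 camera calls.

## Task

The tape heads have been cleaned: pick the grey head cover up from the mat, set it over the recorder's head block with its red stripe towards the keys, and press it straight down until it snaps past the spring catches and sits fully home at both ends. Finish while still holding it down: keep a firm, steady push of about a kilo on the cover and do not let go, because I drive its screws in next. Leave the reel, the screwdriver and the jar where they are.

Things in the scene. Friction and masses are not known exactly. Their poses are not given: they have to be found in the camera images.
- recorder: tape recorder, dark wooden case with cream deck, 280 (x) x 340 (y) x 110 mm high, fixed, turned a little. Origin: centre of its underside; x from front to back, y to its left, z up. White and red keys, 10 mm high, along the front (-x) edge, 100 to 134 mm before the origin. Two turntables with spindles up to 34 mm above the deck, 55 mm behind the origin and 80 mm to each side
- deck: the recorder's flat cream deck plate, 272 x 332 mm, top 110 mm above the table, part of the recorder (same origin and axes)
- head_seat (a point): point on the deck, 110 mm above the table, at the centre of the cover's seat, 45 mm before the recorder's origin, axes as the recorder's. Round it stands the bare head block: plate 34 x 82 mm with sloped long edges and metal heads, up to 23 mm high, which fits inside the cover. The seated cover covers the thin dark 46 x 120 mm outline, its underside on the deck
- catch_left (a joint): spring catch at the left (+y) end of the head block: a round steel nose, 5 mm radius, 51 mm from head_seat and 12 mm above the deck. Value: how far (m) it is pushed in towards the middle, 0 to 0.006; it springs back out. 0 when free, and about 0 again with the cover snapped home
- catch_right (a joint): the same at the right (-y) end
- head_cover: the loose head cover, grey plastic shell open below, 46 (x) x 120 (y) x 32 mm high, about 90 g, upright on the mat. Origin: centre of its underside; -x is the side with the red stripe. Goes on with its axes along the recorder's, 3.5 mm play in x. Grip it across x on its long walls, as deep as you like; press while gripping or from above
- cover_left (a point): middle of the cover's left (+y) end at its underside, 58 mm from its origin. Inside each end is a rib that meets the catch when the cover is about 12 mm above its seat. Pressing on takes about 10 to 18 N in all over some 6 mm, then the force drops and the catches draw the cover down most of the last 6 mm onto the deck
- cover_right (a point): middle of the cover's right (-y) end at its underside, 58 mm from its origin
- cover_stripe (a point): middle of the red stripe on the cover's top, 16.5 mm from the middle towards -x, 33 mm above its underside
- mat: black work mat, 260 (x) x 170 (y) x 4 mm, fixed; it lies left of the recorder or right of it. Origin: centre of its underside
- reel: tape reel, 127 mm across, 12 mm thick, loose on the recorder's left turntable, its top 20 mm above the deck. Origin: centre of its underside. Leave alone
- screwdriver: screwdriver 150 mm long lying across the mat behind the cover. Origin: underside, middle of its length. Leave alone
- jar: small jar, 40 mm across, 55 mm high, upright at the far end of the mat. Origin: centre of its underside. Leave alone
Not all that is in view belongs to the job. Of the things shaped like the head_cover, the grey one is meant.

How it is judged:
By the outcome, as a careful person would: the job done as asked, in the order asked, and still so for the second after the job is handed in, while the arm keeps its last pose, push and grip.
It also fails if it takes over 40 s, if anything falls off the work surface, if the arm or the gripper's body presses on something with over 40 N, if the wrist force passes 120 N, or if a joint passes its speed limit or range.

## Working session

There is one attempt and no reset: what is moved stays moved. The work goes in short steps, Python scripts to look and compute and a tool call to move; the robot and the scene stay as the last step left them, time stands still between calls to the robot, and variables do not carry over. Pictures are saved under pics/ and viewed, about 8 in all and at most 12, crops included, and the job is handed in when it is done.

Besides the shell and the picture viewer there is one more tool, called after "Emit:" by a JSON object that holds its "method" and its "body". jog_arm: Moves the arm, as the interface text tells. Its arguments: {"type":"object","properties":{"increments":{"type":"string"},"newtons":{"type":"number"}},"required":["increments"]}

```bash
ls; mkdir -p pics
cat > h.py <<'E'
import numpy as np, cv2
from cell import status, imaging, order, robot
from scipy.spatial.transform import Rotation as R
def rot(q): q=np.array(q,float); return R.from_quat(q[[1,2,3,0]]).as_matrix() if q.shape==(4,) else q
def ray(c,px):
    px=np.atleast_2d(np.array(px,float)); d=(px-[c['cx'],c['cy']])/[c['fx'],c['fy']]
    u=d.copy()
    for _ in range(20): u=d/(1+c['k1']*(u**2).sum(1,keepdims=True))
    return np.c_[u,np.ones(len(u))]
def plane(c,px,z):
    r=ray(c,px)@rot(c['attitude']).T; o=np.array(c['xyz']); return o+r*((z-o[2])/r[:,2:3])
def pts(c,px,dep):
    return np.array(c['xyz'])+(ray(c,px)*np.reshape(dep,(-1,1)))@rot(c['attitude']).T
def proj(c,P):
    p=(np.atleast_2d(P)-c['xyz'])@rot(c['attitude']); u=p[:,:2]/p[:,2:]
    u=u*(1+c['k1']*(u**2).sum(1,keepdims=True)); return u*[c['fx'],c['fy']]+[c['cx'],c['cy']]
def save(n,im): cv2.imwrite(n,im[:,:,::-1])
E
python3 - <<'E'
from h import *
print(robot.hold_point_z,status.get_obs())
for n in('top','side'):
    im,d=imaging.read_camera(n); save(f'pics/{n}0.png',im); np.savez(n+'0.npz',im=im,d=d); print(n,imaging.get_calibration(n))
E
```

```text
pics
0.0187 {'t': 0.0, 'joints': array([-1.31779401e+00,  4.87402685e-02,  9.75461296e-02,  1.62201618e+00,
        1.14677476e-05,  1.44299432e+00]), 'joint_vel': array([-0.00063721,  0.00226477, -0.00127309,  0.00047742, -0.00091121,
        0.00040183]), 'tau': array([ 5.46792362e-04, -3.38781345e+01,  3.20014465e+01,  2.03294400e-02,
       -2.15659370e-04, -4.79704852e-06]), 'eef_pos': array([ 0.1949556 , -0.48677537,  0.23009672]), 'tcp_rot': array([-0.13297049, -0.69427824, -0.1346746 ,  0.69437693]), 'wrist_force': array([-0.96284585, -0.31513382,  0.13465207]), 'ft_torque': array([-0.05519456, -0.04329635, -0.0466018 ]), 'grip_width': 0.08528861882061413}
top {'fx': 485.9354211315005, 'fy': 485.9354211315005, 'cx': 313.5354422388579, 'cy': 235.82188234947, 'k1': -0.09607441394256201, 'xyz': array([0.3030724 , 0.06820713, 0.97268912]), 'attitude': array([-0.07279501,  0.70906571, -0.69791753,  0.06955445])}
side {'fx': 573.7780060216197, 'fy': 573.7780060216197, 'cx': 321.24330340941225, 'cy': 249.75954807654665, 'k1': -0.06540258965727506, 'xyz': array([1.07001984, 0.52442442, 0.82822674]), 'attitude': array([-0.17227285,  0.39719329,  0.8308132 , -0.34972701])}
```

View pics/top0.png

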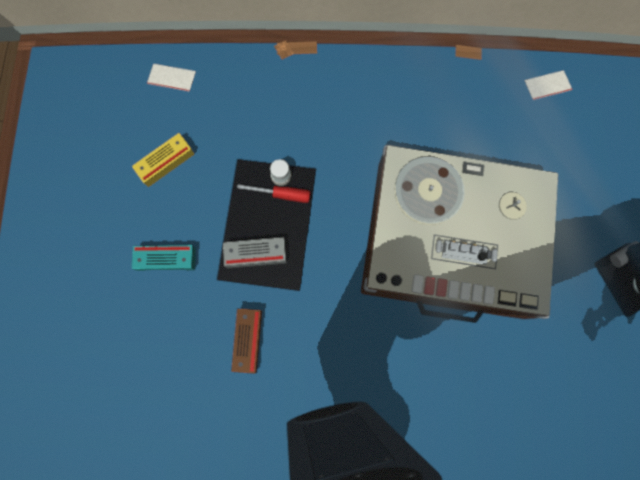

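View pics/side0.png

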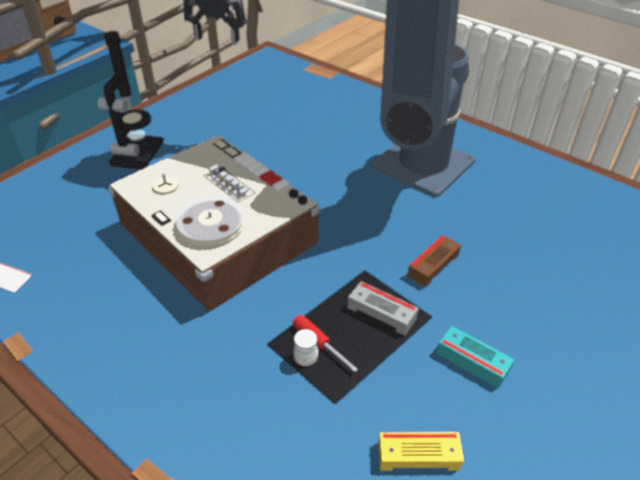

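The candidates shaped like the cover, in top-view pixels, are grey on the mat (255,252), teal (162,257), brown (246,340) and yellow (163,158). I choose the grey one, whose stripe is at its lower (-x) edge. The head block is at about (466,252) and the keys are at the bottom of the recorder.

```bash
cat > meas.py <<'E'
from h import *
def xyz(c,d):
    v,u=np.mgrid[0:480,0:640]; P=pts(c,np.c_[u.ravel(),v.ravel()],d.ravel()).reshape(480,640,3); P[d==0]=np.nan; return P
def rect(P2):
    (cx,cy),(w,h),a=cv2.minAreaRect((P2*1000).astype(np.float32)); 
    return np.round([cx,cy,w,h,a],1)
E
python3 - <<'E'
from meas import *
for n in('top','side'):
    f=np.load(n+'0.npz'); im,d=f['im'],f['d']; c=imaging.get_calibration(n); P=xyz(c,d)
    hsv=cv2.cvtColor(im,cv2.COLOR_RGB2HSV)
    if n=='top':
        gc=np.zeros((480,640),bool); gc[225:275,212:295]=1; gd=np.zeros_like(gc); gd[130:330,350:575]=1
    else:
        gc=np.zeros((480,640),bool); gc[270:345,335:430]=1; gd=np.zeros_like(gc); gd[125:320,90:330]=1
    z=P[...,2]
    m=gc&(z>.022); m=cv2.morphologyEx(m.astype(np.uint8),cv2.MORPH_OPEN,np.ones((3,3)))>0
    print(n,'cover z',np.nanmedian(z[m]),m.sum(),'depth rect',rect(P[m][:,:2]))
    # top edges by colour: cast top mask to plane .036
    v,u=np.nonzero(m); Q=plane(c,np.c_[u,v],.036)[:,:2]; print(' plane rect',rect(Q))
    red=gc&((hsv[...,0]<8)|(hsv[...,0]>172))&(hsv[...,1]>130); v,u=np.nonzero(red); print(' stripe',red.sum(),rect(plane(c,np.c_[u,v],.037)[:,:2]))
    m=gd&(abs(z-.110)<.006); m=cv2.morphologyEx(m.astype(np.uint8),cv2.MORPH_OPEN,np.ones((5,5)))>0
    v,u=np.nonzero(m); print(' deck z',np.median(z[m]),rect(P[m][:,:2]),rect(plane(c,np.c_[u,v],.110)[:,:2]))
    im2=im.copy()
    if n=='top': a=cv2.resize(im[200:300,400:533],None,fx=3,fy=3,interpolation=2); b=cv2.resize(im[200:300,190:323],None,fx=3,fy=3,interpolation=2)
    else:
        s=cv2.resize(im[150:250,180:313],None,fx=3,fy=3,interpolation=2); t=cv2.resize(im[260:360,315:448],None,fx=3,fy=3,interpolation=2)
        save('pics/crop0.png',np.vstack([np.hstack([b0,a0]),np.hstack([t,s])]))
    if n=='top': a0,b0=a,b
E
```

```text
top cover z 0.03544801304383938 1475 depth rect [462.7 191.6  47.1 120.9   6. ]
 plane rect [461.6 191.   48.  120.8   5.9]
 stripe 142 [445.9 188.5   5.1 107.8   5.8]
 deck z 0.10927659276347146 [ 500.1 -207.1  335.2  275.    81.5] [ 498.8 -206.   334.1  273.7   81.7]
side cover z 0.03518886159410617 1645 depth rect [414.4 185.1 147.7 121.1   6.8]
 plane rect [425.4 183.3 152.9 123.   11.9]
 stripe 138 [446.1 188.6   6.6 106.2   5.8]
 deck z 0.10962146873836176 [ 502.9 -208.9  340.8  275.8   82. ] [ 504.1 -204.4  339.   277.9   81.6]
```

View pics/crop0.png

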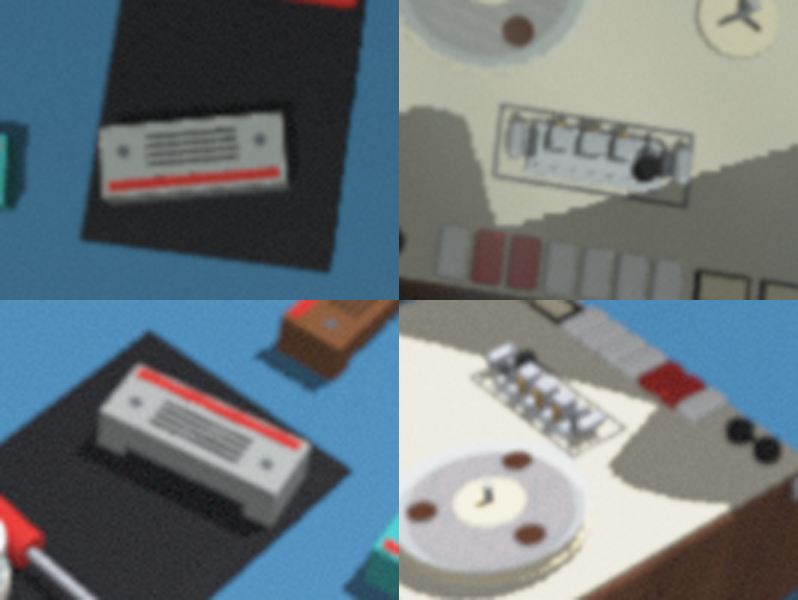

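```bash
cat > go.py <<'E'
from h import *
def go(p,yaw):
    o=status.get_obs(); T=rot(o['tcp_rot']); best=None
    for s in(0,180):
        y=np.deg2rad(yaw+s); X=np.array([0,0,-1.]); Y=np.array([np.cos(y),np.sin(y),0]); D=np.c_[X,Y,np.cross(X,Y)]
        rv=R.from_matrix(T.T@D).as_rotvec(degrees=True)
        if best is None or np.linalg.norm(rv)<np.linalg.norm(best[0]): best=(rv,D)
    dp=np.array(p)-o['eef_pos']
    print('t',round(o['t'],2),'pos',np.round(o['eef_pos'],4),'j',np.round(o['joints'],2),'turn deg',np.round(best[0],2),'shift cm: now-axes',np.round(T.T@dp*100,2),'after turn',np.round(best[1].T@dp*100,2))
    print('F',np.round(o['wrist_force'],1),'M',np.round(o['ft_torque'],2),'w',round(o['grip_width'],4))
E
python3 - <<'E'
from go import *
go([.4622,.1905,.13],5.8)
c=imaging.get_calibration('top'); A=plane(c,[(434.7,234.3),(497.7,244.3),(495.7,269),(431.7,258.7)],.11)[:,:2]
print(A,A.mean(0),np.linalg.norm(A[0]-A[1]),np.linalg.norm(A[0]-A[3]),np.rad2deg(np.arctan2(*(A[0]-A[1]))))
c=imaging.get_calibration('side'); B=plane(c,[(204.3,176),(239.7,201),(255.3,192.7)],.11)[:,:2]
print(B,(B[0]+B[2])/2,np.linalg.norm(B[0]-B[1]))
E
```

```text
t 0.1 pos [ 0.195  -0.4868  0.2302] j [-1.32  0.05  0.1   1.62  0.    1.44] turn deg [-73.98  -0.09   0.1 ] shift cm: now-axes [ 10.15 -52.93 -49.98] after turn [ 10.02  33.43 -64.69]
F [ 0.1 -1.6 -0.1] M [-0.   -0.02 -0.  ] w 0.0854
[[ 0.48566154 -0.147176  ]
 [ 0.46880452 -0.26351871]
 [ 0.42321274 -0.25718079]
 [ 0.44058769 -0.14021894]] [ 0.45456662 -0.20202361] 0.11755758208169735 0.04560759828202273 8.244277456976501
[[ 0.46966819 -0.25980514]
 [ 0.48175756 -0.14494157]
 [ 0.44324109 -0.13916578]] [ 0.45645464 -0.19948546] 0.11549802050577904
```

Emit:
{"method": "jog_arm", "body": {"increments": "0 0 0 -8.2 0 0 0;0 0 0 -8.2 0 0 0;0 0 0 -8.2 0 0 0;0 0 0 -8.2 0 0 0;0 0 0 -8.2 0 0 0;0 0 0 -8.2 0 0 0;0 0 0 -8.2 0 0 0;0 0 0 -8.2 0 0 0"}}

```text
t: 0.9
eef_pos: [0.195, -0.487, 0.2306]
tcp_rot: [0.49, 0.51, 0.491, -0.509]
wrist_force: [-0.5, 0.5, 0.2]
grip_width: 0.0855
```

Emit:
{"method": "jog_arm", "body": {"increments": "0 0 0 -8.4 0 0 0;0 2.2 -4.3 0 0 0 0;0 2.2 -4.3 0 0 0 0;0 2.2 -4.3 0 0 0 0;0 2.2 -4.3 0 0 0 0;0 2.2 -4.3 0 0 0 0;0 2.2 -4.3 0 0 0 0;0 2.2 -4.3 0 0 0 0"}}

```text
t: 1.7
eef_pos: [0.3179, -0.1705, 0.2309]
tcp_rot: [0.525, 0.474, 0.525, -0.474]
wrist_force: [0.6, -0.5, -0.7]
grip_width: 0.0852
```

Emit:
{"method": "jog_arm", "body": {"increments": "0 2.2 -4.3 0 0 0 0;0 2.2 -4.3 0 0 0 0;0 2.2 -4.3 0 0 0 0;0 2.2 -4.3 0 0 0 0;0 2.2 -4.3 0 0 0 0;0 2.2 -4.3 0 0 0 0;0 2.2 -4.3 0 0 0 0;3 2.2 -4.3 0 0 0 0"}}

```text
t: 2.5
eef_pos: [0.4584, 0.1854, 0.2079]
tcp_rot: [0.527, 0.476, 0.524, -0.471]
wrist_force: [1.0, 0.1, 0.6]
grip_width: 0.0853
```

Run:
```python
from go import *
go([.4622,.1905,.006],5.8)
```

```text
t 2.5 pos [0.4584 0.1854 0.2079] j [ 0.25 -0.04 -0.04  1.57  0.    1.72] turn deg [ 0.1  -0.07 -0.43] shift cm: now-axes [20.2   0.27 -0.45] after turn [20.19  0.43 -0.47]
F [1.  0.1 0.6] M [-0.03 -0.08 -0.03] w 0.0853
```

Emit:
{"method": "jog_arm", "body": {"increments": "4 0.1 -0.3 0 0 0 0;4 0.1 -0.1 0 0 0 0;2 0 0 0 0 0 0;0 0 0 0 0 0 0;0 0 0 0 0 0 0"}}

```text
t: 3.0
eef_pos: [0.4571, 0.1864, 0.1048]
tcp_rot: [0.525, 0.474, 0.525, -0.474]
wrist_force: [0.5, 0.5, 0.6]
grip_width: 0.0856
```

Run:
```python
from go import *
go([.4622,.1905,.006],5.8)
im,d=imaging.read_camera('side'); save('pics/s1.png',cv2.resize(im[160:360,270:470],None,fx=3,fy=3,interpolation=2))
```

```text
t 3.0 pos [0.4571 0.1864 0.1048] j [ 0.25 -0.02 -0.22  1.37  0.    1.72] turn deg [0.02 0.01 0.06] shift cm: now-axes [ 9.88  0.56 -0.36] after turn [ 9.88  0.55 -0.36]
F [0.5 0.5 0.6] M [ 0.02 -0.03 -0.02] w 0.0856
```

View pics/s1.png

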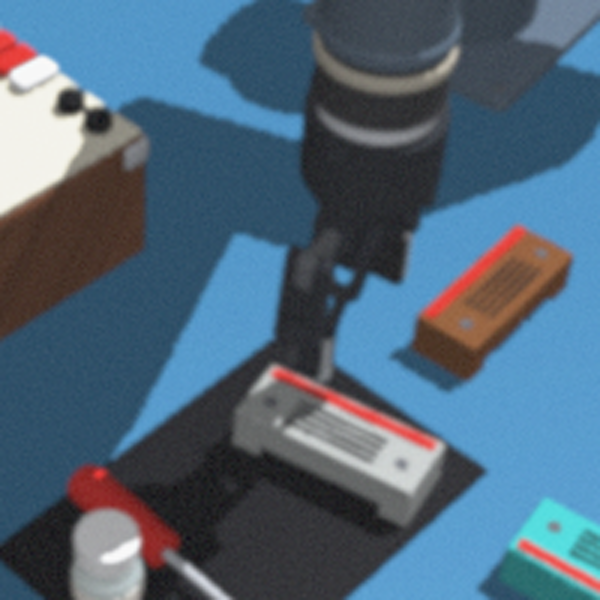

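The crop shows the open gripper above and in line with the grey cover, its stripe towards the robot. The screwdriver and the jar (lower left) are well clear of the fingers. Going down.

Emit:
{"method": "jog_arm", "body": {"increments": "0 0.5 -0.4 0 0 0 0;3 0 0 0 0 0 0;3 0 0 0 0 0 0;2 0 0 0 0 0 0;1.4 0 0 0 0 0 0;0.5 0 0 0 0 0 0;0 0 0 0 0 0 0;0 0 0 0 0 0 0.3", "newtons": 40}}

```text
t: 3.85
eef_pos: [0.4634, 0.1913, 0.0074]
tcp_rot: [0.525, 0.475, 0.524, -0.473]
wrist_force: [-0.3, 0.8, -0.3]
grip_width: 0.0732
```

Run:
```python
from go import *
go([.4622,.1905,.006],5.8)
```

```text
t 3.85 pos [0.4634 0.1913 0.0074] j [ 0.26  0.06 -0.34  1.17  0.    1.73] turn deg [ 0.01 -0.03 -0.15] shift cm: now-axes [ 0.14 -0.13  0.07] after turn [ 0.14 -0.13  0.07]
F [-0.3  0.8 -0.3] M [ 0.02 -0.03  0.01] w 0.0732
```

Emit:
{"method": "jog_arm", "body": {"increments": "0 -0.1 0 0 0 0 0.5;0 0 0 0 0 0 0.8;0 0 0 0 0 0 1;0 0 0 0 0 0 1;0 0 0 0 0 0 1;0 0 0 0 0 0 1", "newtons": 70}}

```text
t: 4.45
eef_pos: [0.4624, 0.1913, 0.0074]
tcp_rot: [0.525, 0.475, 0.524, -0.473]
wrist_force: [-0.1, -0.5, 6.1]
grip_width: 0.045
```

Emit:
{"method": "jog_arm", "body": {"increments": "-1 0 0 0 0 0 1;-2 0 0 0 0 0 1;-4 0 0 0 0 0 1;-5 0 0 0 0 0 1;-5 0 0 0 0 0 1;-3 0 0 0 0 0 1;0 0 0 0 0 0 1;0 0 0 0 0 0 1"}}

```text
t: 5.25
eef_pos: [0.4612, 0.1909, 0.2063]
tcp_rot: [0.525, 0.474, 0.525, -0.474]
wrist_force: [0.5, -0.7, -1.5]
grip_width: 0.0455
```

Run:
```python
from meas import *; from go import go
go([.4555,-.200,.2],-8.3)
for n in('side','top'):
    im,d=imaging.read_camera(n); np.savez(n+'2.npz',im=im,d=d)
    if n=='side': a=cv2.resize(im[110:310,270:470],(400,400),interpolation=2)
    else: b=cv2.resize(im[140:340,160:360],(400,400),interpolation=2)
save('pics/lift.png',np.hstack([a,b]))
```

```text
t 5.25 pos [0.4612 0.1909 0.2063] j [ 0.26 -0.02 -0.02  1.57 -0.    1.73] turn deg [ 1.412e+01 -1.000e-02 -4.000e-02] shift cm: now-axes [ 0.62 -4.53 38.83] after turn [ 0.63  5.08 38.76]
F [ 0.5 -0.7 -1.5] M [0.03 0.1  0.02] w 0.0455
```

View pics/lift.png

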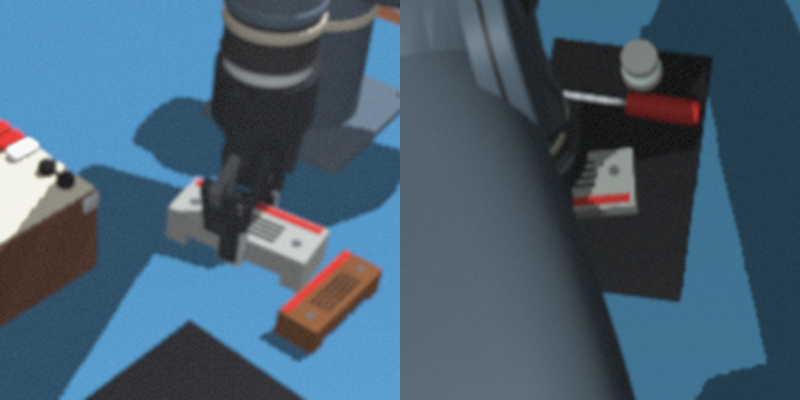

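The cover is held level-looking and gripped mid-length. I'm measuring its tilt, height and stripe ends in the hand.

```bash
cat > held.py <<'E'
from meas import *
def held(n,im,d,ztop,roi):
    c=imaging.get_calibration(n); P=xyz(c,d); hsv=cv2.cvtColor(im,cv2.COLOR_RGB2HSV)
    g=np.zeros((480,640),bool); g[roi]=1
    red=g&((hsv[...,0]<8)|(hsv[...,0]>172))&(hsv[...,1]>130)
    o=status.get_obs(); T=rot(o['tcp_rot']); near=np.linalg.norm(P-o['eef_pos'],axis=2)<.11; red&=near
    v,u=np.nonzero(red); r=rect(plane(c,np.c_[u,v],ztop+.001)[:,:2]); 
    top=g&(abs(P[...,2]-ztop)<.009)&(hsv[...,1]<60)&(hsv[...,2]>90)&near
    top=cv2.erode(top.astype(np.uint8),np.ones((3,3)))>0
    Q=P[top]; A=np.c_[Q[:,:2]-o['eef_pos'][:2],np.ones(len(Q))]
    w=np.ones(len(Q),bool)
    for _ in range(5):
        s=np.linalg.lstsq(A[w],Q[w,2],rcond=None)[0]; w=abs(A@s-Q[:,2])<.002
    print(n,'stripe',red.sum(),r,'z med red',np.nanmedian(P[red][:,2]),'top plane slope deg x,y',np.round(np.rad2deg(s[:2]),2),'z at tcp',s[2].round(4),w.sum(),'tcp',o['eef_pos'].round(4))
    return r
E
python3 - <<'E'
from held import *
f=np.load('side2.npz'); held('side',f['im'],f['d'],.235,np.s_[190:260,340:450])
E
```

```text
side stripe 86 [445.1 188.6   5.7 107.2   6. ] z med red 0.23540806893528837 top plane slope deg x,y [-1.39 -0.22] z at tcp 0.2346 594 tcp [0.4598 0.1905 0.2037]
```

Emit:
{"method": "jog_arm", "body": {"increments": "0 0 0 7 0 0 1;0 0 0 7.1 0 0 1;0 0.6 4.8 0 0 0 1;0 0.6 4.8 0 0 0 1;0 0.6 4.8 0 0 0 1;0 0.6 4.8 0 0 0 1;0 0.6 4.8 0 0 0 1;0 0.6 4.8 0 0 0 1"}}

```text
t: 6.15
eef_pos: [0.4534, -0.1006, 0.2032]
tcp_rot: [-0.461, -0.534, -0.464, 0.536]
wrist_force: [1.9, -0.6, -1.3]
grip_width: 0.0447
```

Emit:
{"method": "jog_arm", "body": {"increments": "0 0.6 4.8 0 0 0 1;0 0.5 4.8 0 0 0 1;0 0 0 0 0 0 1;0 0 0 0 0 0 1;0 0 0 0 0 0 1"}}

```text
t: 6.65
eef_pos: [0.4514, -0.1946, 0.2042]
tcp_rot: [-0.461, -0.534, -0.464, 0.535]
wrist_force: [0.2, 0.5, -0.6]
grip_width: 0.0452
```

Run:
```python
from held import *; from go import go
go([.4555,-.200,.14],-8.3)
im,d=imaging.read_camera('side'); z=status.get_obs()['eef_pos'][2]+.0295
held('side',im,d,z,np.s_[60:240,100:330])
im,d=imaging.read_camera('top'); held('top',im,d,z,np.s_[150:330,350:600])
```

```text
t 6.65 pos [ 0.4514 -0.1946  0.2042] j [-0.54 -0.04 -0.04  1.57  0.    1.17] turn deg [ 0.05 -0.11  0.19] shift cm: now-axes [6.42 0.5  0.49] after turn [6.42 0.48 0.47]
F [ 0.2  0.5 -0.6] M [-0.   -0.06  0.  ] w 0.0452
side stripe 94 [ 464.9 -127.   213.    26.8   65.8] z med red 0.23248526996509872 top plane slope deg x,y [0.2 0. ] z at tcp 0.2318 149 tcp [ 0.4518 -0.1944  0.2048]
top stripe 113 [ 434.4 -192.3  107.     5.    81.8] z med red 0.23377718762560185 top plane slope deg x,y [0.58 0.46] z at tcp 0.2331 9 tcp [ 0.452  -0.1943  0.2052]
```

Emit:
{"method": "jog_arm", "body": {"increments": "2 0.4 0.5 0 0 0 1;2 0 0 0 0 0 1;1.8 0 0 0 0 0 1;0 0 0 0 0 0 1;0 0 0 0 0 0 1;0 0 0 0 0 0 1"}}

```text
t: 7.35
eef_pos: [0.4563, -0.2012, 0.1493]
tcp_rot: [0.464, 0.535, 0.462, -0.534]
wrist_force: [0.3, -0.8, -0.9]
grip_width: 0.045
```

Run:
```python
from held import *; from go import go
im,d=imaging.read_camera('side');np.savez('side3.npz',im=im,d=d)
go([.4555,-.200,.1245],-8.3)
imt,dt=imaging.read_camera('top'); z=status.get_obs()['eef_pos'][2]+.0295
np.savez('top3.npz',im=imt,d=dt)
held('top',imt,dt,z,np.s_[150:270,350:600])
held('side',im,d,z,np.s_[120:190,180:275])
save('pics/hover.png',np.hstack([cv2.resize(im[110:230,160:280],(400,400),interpolation=2),cv2.resize(imt[190:310,390:510],(400,400),interpolation=2)]))
```

```text
t 7.4 pos [ 0.4564 -0.2015  0.1495] j [-0.55 -0.03 -0.14  1.46 -0.    1.16] turn deg [ 0.07  0.06 -0.14] shift cm: now-axes [ 2.5  -0.12 -0.13] after turn [ 2.5  -0.11 -0.13]
F [ 0.2 -0.2 -0.7] M [0.07 0.02 0.01] w 0.0451
top stripe 74 [ 438.3 -201.1   94.2    4.7   81.7] z med red 0.17808655372761883 top plane slope deg x,y [-1.51  0.1 ] z at tcp 0.1772 78 tcp [ 0.4564 -0.2016  0.1495]
side stripe 183 [ 441.8 -149.9  166.9   27.    79.3] z med red 0.12014815709169369 top plane slope deg x,y [-0.42  2.37] z at tcp 0.1754 132 tcp [ 0.4564 -0.2016  0.1495]
```

View pics/hover.png

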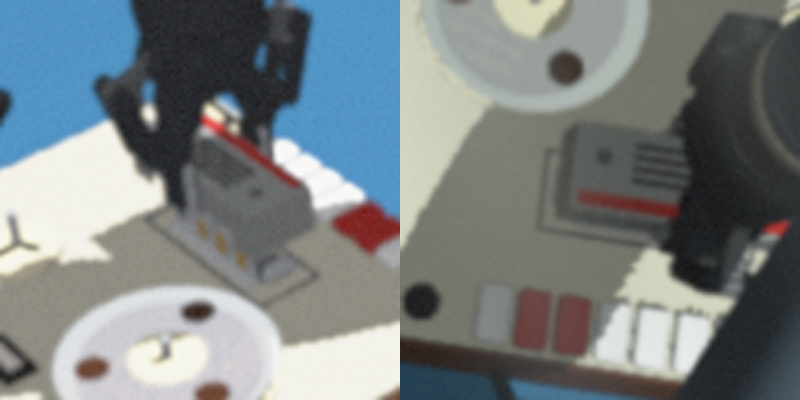

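Run:
```python
from held import *
t=imaging.get_calibration('top'); s=imaging.get_calibration('side')
yaw=np.deg2rad(-8.3); Rm=np.array([[np.cos(yaw),-np.sin(yaw)],[np.sin(yaw),np.cos(yaw)]])
tcp=np.array([.4564,-.2016])
def L(p,o): return (Rm.T@(p[:2]-o)*1000).round(1)
def w(x,y,o,z): return [*(o+Rm@np.array([x,y])/1000),z]
print('top stripe left end rel tcp (expect -16.5,+53.5):',L(plane(t,[(444,249)],.1792)[0],tcp),'end edge (0,58..60)',L(plane(t,[(439.8,241)],.178)[0],tcp))
# overlay predictions
seat=np.array([.4555,-.200])
out=[]
for n,c,roi in(('side',s,(110,230,160,280)),('top',t,(190,310,390,510))):
    im=np.load(n+'3.npz')['im']; k=5; a=cv2.resize(im[roi[0]:roi[1],roi[2]:roi[3]],None,fx=k,fy=k,interpolation=2)[:, :400 if 0 else 600]
    def poly(o,X,Y,z,col):
        P=proj(c,[w(x,y,o,z) for x,y in((X[0],Y[0]),(X[1],Y[0]),(X[1],Y[1]),(X[0],Y[1]))]); P=((P-[roi[2],roi[0]]+.5)*k).astype(np.int32); cv2.polylines(a,[P],True,col,1)
    poly(seat,(-23,23),(-60,60),.11,(255,0,255)); poly(tcp,(-23,23),(-60,60),.1785,(0,255,0)); poly(tcp,(-19,-14),(-53.5,53.5),.1795,(0,255,255))
    out.append(a[:, :400] if n=='top' else a[:,200-200+0:600][:, 150:550] if 0 else a[:, :400] if 0 else cv2.resize(a,(400,400)))
out[1]=cv2.resize(out[1],(400,600)); out[0]=cv2.resize(out[0],(400,400)); out[0]=np.vstack([out[0],np.zeros((200,400,3),np.uint8)])
save('pics/ov.png',np.hstack(out))
```

```text
top stripe left end rel tcp (expect -16.5,+53.5): [-18.3  54.8] end edge (0,58..60) [-5.6 63. ]
```

View pics/ov.png

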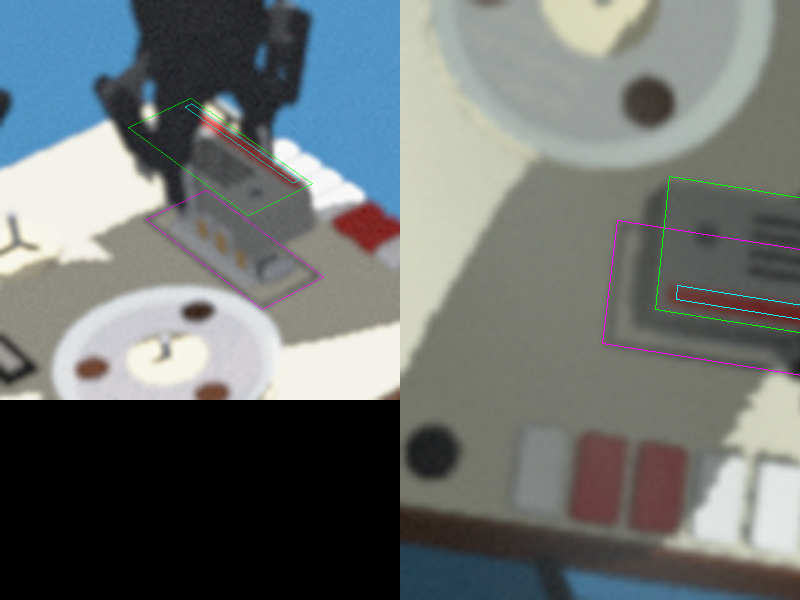

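The overlay agrees with the seat outline within about 1 px in both views, and the cover sits 1–1.5 mm to +y of the TCP, so the current position is centred. Descending in force-checked steps.

Emit:
{"method": "jog_arm", "body": {"increments": "0.5 0 0 0 0 0 1;0.5 0 0 0 0 0 1;0.4 0 0 0 0 0 1;0.3 0 0 0 0 0 1;0 0 0 0 0 0 1;0 0 0 0 0 0 1", "newtons": 90}}

```text
t: 8.05
eef_pos: [0.4554, -0.2014, 0.1307]
tcp_rot: [-0.462, -0.535, -0.463, 0.535]
wrist_force: [-0.3, 0.3, -0.7]
grip_width: 0.0445
```

Run:
```python
from go import *
go([.4564,-.2016,.1147],-8.3)
```

```text
t 8.05 pos [ 0.4554 -0.2014  0.1307] j [-0.55 -0.02 -0.17  1.42 -0.    1.16] turn deg [ 0.01 -0.01  0.02] shift cm: now-axes [1.6  0.11 0.01] after turn [1.6  0.11 0.01]
F [-0.3  0.3 -0.7] M [ 0.02  0.02 -0.02] w 0.0445
```

No contact yet. Going on in small steps.

Emit:
{"method": "jog_arm", "body": {"increments": "0.2 0 0 0 0 0 1;0.2 0 0 0 0 0 1;0 0 0 0 0 0 1"}}

```text
t: 8.35
eef_pos: [0.4553, -0.2013, 0.1266]
tcp_rot: [-0.462, -0.535, -0.463, 0.535]
wrist_force: [-0.0, -0.6, -1.5]
grip_width: 0.0446
```

Emit:
{"method": "jog_arm", "body": {"increments": "0.2 0 0 0 0 0 1;0 0 0 0 0 0 1"}}

```text
t: 8.55
eef_pos: [0.4558, -0.2012, 0.1253]
tcp_rot: [0.463, 0.535, 0.463, -0.534]
wrist_force: [0.2, 0.4, 0.2]
grip_width: 0.0446
```

Emit:
{"method": "jog_arm", "body": {"increments": "0.2 0 0 0 0 0 1;0 0 0 0 0 0 1"}}

```text
t: 8.75
eef_pos: [0.456, -0.2016, 0.1249]
tcp_rot: [0.463, 0.535, 0.462, -0.534]
wrist_force: [-2.8, 0.5, 7.5]
grip_width: 0.0446
```

Emit:
{"method": "jog_arm", "body": {"increments": "0.15 0 0 0 0 0 1;0 0 0 0 0 0 1"}}

```text
t: 8.95
eef_pos: [0.4563, -0.2017, 0.1245]
tcp_rot: [0.464, 0.535, 0.462, -0.534]
wrist_force: [-2.7, 2.5, 10.7]
grip_width: 0.0444
```

Run:
```python
from go import *
go([.4564,-.2016,.1147],-8.3)
```

```text
t 8.95 pos [ 0.4563 -0.2017  0.1245] j [-0.55 -0.02 -0.18  1.41  0.    1.16] turn deg [ 0.03  0.06 -0.18] shift cm: now-axes [ 0.98  0.01 -0.01] after turn [ 0.98  0.01 -0.01]
F [-2.7  2.5 10.7] M [0.66 0.61 0.08] w 0.0444
```

Lateral forces (−2.7, +2.5 N) suggest the cover is about 1 mm too far towards +x and −y, so I'm easing it over before pressing on.

Emit:
{"method": "jog_arm", "body": {"increments": "0 -0.08 -0.08 0 0 0 1;0 0 0 0 0 0 1;0 0 0 0 0 0 1"}}

```text
t: 9.25
eef_pos: [0.4563, -0.2014, 0.1245]
tcp_rot: [0.464, 0.535, 0.461, -0.534]
wrist_force: [-1.5, -0.3, 8.8]
grip_width: 0.0443
```

Run:
```python
from go import *
go([.4564,-.2016,.1147],-8.3)
```

```text
t 9.25 pos [ 0.4563 -0.2014  0.1245] j [-0.55 -0.02 -0.18  1.4   0.    1.16] turn deg [ 0.02  0.12 -0.27] shift cm: now-axes [0.98 0.01 0.01] after turn [0.98 0.02 0.02]
F [-1.5 -0.3  8.8] M [0.39 0.23 0.01] w 0.0443
```

Emit:
{"method": "jog_arm", "body": {"increments": "0.15 -0.04 0 0 0 0 1;0 0 0 0 0 0 1"}}

```text
t: 9.45
eef_pos: [0.4564, -0.2015, 0.1241]
tcp_rot: [0.465, 0.536, 0.46, -0.534]
wrist_force: [-0.9, 1.6, 12.8]
grip_width: 0.0444
```

Emit:
{"method": "jog_arm", "body": {"increments": "0.15 0 0 0 0 0 1;0 0 0 0 0 0 1"}}

```text
t: 9.65
eef_pos: [0.4568, -0.2016, 0.1231]
tcp_rot: [0.465, 0.536, 0.46, -0.534]
wrist_force: [-2.2, 1.4, 13.3]
grip_width: 0.0447
```

Run:
```python
from go import *
go([.4564,-.2016,.1147],-8.3)
```

```text
t 9.65 pos [ 0.4568 -0.2016  0.1231] j [-0.55 -0.02 -0.19  1.4   0.    1.16] turn deg [ 0.03  0.14 -0.42] shift cm: now-axes [ 0.84 -0.04  0.01] after turn [ 0.84 -0.04  0.01]
F [-2.2  1.4 13.3] M [ 0.49  0.31 -0.03] w 0.0447
```

Emit:
{"method": "jog_arm", "body": {"increments": "0.15 0 0 0 0 0 1;0.1 0 0 0 0 0 1;0 0 0 0 0 0 1"}}

```text
t: 9.95
eef_pos: [0.4571, -0.2015, 0.1194]
tcp_rot: [0.465, 0.536, 0.46, -0.534]
wrist_force: [1.4, 1.5, 6.1]
grip_width: 0.0444
```

Emit:
{"method": "jog_arm", "body": {"increments": "0.15 0 0 0 0 0 1;0 0 0 0 0 0 1"}}

```text
t: 10.15
eef_pos: [0.456, -0.2011, 0.1153]
tcp_rot: [0.464, 0.535, 0.461, -0.534]
wrist_force: [3.2, -0.0, -3.5]
grip_width: 0.0443
```

Run:
```python
from go import *
go([.4564,-.2016,.1147],-8.3)
```

```text
t 10.15 pos [ 0.456  -0.2011  0.1153] j [-0.55 -0.02 -0.2   1.39  0.    1.16] turn deg [ 0.03  0.06 -0.22] shift cm: now-axes [0.06 0.05 0.05] after turn [0.06 0.05 0.05]
F [ 3.2 -0.  -3.5] M [-0.23 -0.67  0.01] w 0.0443
```

It has snapped: the force went from 13 N to −3.5 N, with the catches drawing it down. Now I press firmly onto the deck.

Emit:
{"method": "jog_arm", "body": {"increments": "0.15 0 0 0 0 0 1;0.15 0 0 0 0 0 1;0 0 0 0 0 0 1"}}

```text
t: 10.45
eef_pos: [0.4549, -0.2009, 0.1135]
tcp_rot: [0.463, 0.535, 0.462, -0.535]
wrist_force: [-0.3, 1.1, 9.9]
grip_width: 0.0442
```

Emit:
{"method": "jog_arm", "body": {"increments": "0.1 0 0 0 0 0 1;0 0 0 0 0 0 1;0 0 0 0 0 0 1"}}

```text
t: 10.75
eef_pos: [0.4549, -0.2009, 0.1135]
tcp_rot: [0.464, 0.535, 0.462, -0.535]
wrist_force: [-1.9, 1.6, 12.8]
grip_width: 0.0445
```

Run:
```python
from go import *
go([.4564,-.2016,.1147],-8.3)
```

```text
t 10.75 pos [ 0.4549 -0.2009  0.1135] j [-0.55 -0.02 -0.2   1.38 -0.    1.16] turn deg [ 0.01  0.08 -0.13] shift cm: now-axes [-0.12  0.16  0.05] after turn [-0.12  0.16  0.05]
F [-1.9  1.6 12.8] M [ 0.48  0.59 -0.05] w 0.0445
```

Emit:
{"method": "jog_arm", "body": {"increments": "-0.05 0 0 0 0 0 1;0 0 0 0 0 0 1;0 0 0 0 0 0 1"}}

```text
t: 11.05
eef_pos: [0.4549, -0.2009, 0.1135]
tcp_rot: [0.463, 0.535, 0.462, -0.535]
wrist_force: [-1.5, 2.0, 10.4]
grip_width: 0.0446
```

Run:
```python
from held import *; from go import go
F=[]
ds=[];
for i in range(5):
    im,d=imaging.read_camera('side'); ds.append(d); F.append(status.get_obs()['wrist_force'])
go([.4564,-.2016,.1147],-8.3); print('F',np.round(F,1).tolist())
d=np.median(ds,0); imt,dt=imaging.read_camera('top')
yaw=np.deg2rad(-8.3); Rm=np.array([[np.cos(yaw),-np.sin(yaw)],[np.sin(yaw),np.cos(yaw)]])
for n,a,b in(('side',im,d),('top',imt,dt)):
    P=xyz(imaging.get_calibration(n),b); q=(P[...,:2]-[.4555,-.2])@Rm*1000; z=P[...,2]*1000
    for lo,hi in((-58,-40),(-40,-20),(20,40),(40,58)):
        m=(abs(q[...,0])<18)&(q[...,1]>lo)&(q[...,1]<hi)&(z>125)&(z<155); print(n,lo,hi,m.sum(),np.median(z[m]) if m.any() else None)
    m=(abs(q[...,0])<100)&(abs(q[...,1])<125)&(abs(q[...,0])>30)&(abs(z-110)<5);print('deck',np.median(z[m]))
save('pics/fin.png',np.hstack([cv2.resize(im[110:230,160:280],(400,400),interpolation=2),cv2.resize(imt[190:310,390:510],(400,400),interpolation=2)]))
```

```text
t 11.3 pos [ 0.4549 -0.2009  0.1135] j [-0.55 -0.02 -0.2   1.38 -0.    1.16] turn deg [ 0.01  0.07 -0.12] shift cm: now-axes [-0.12  0.16  0.05] after turn [-0.12  0.16  0.05]
F [-1.2  0.5 10.2] M [ 0.38  0.37 -0.  ] w 0.0444
F [[-2.2, 1.7, 11.6], [-1.0, 1.3, 10.9], [-1.1, 0.3, 11.0], [-1.5, 2.0, 10.9], [-1.2, 0.5, 10.2]]
side -58 -40 6 141.24426270021596
side -40 -20 29 141.3569430485908
side 20 40 114 142.4255080874644
side 40 58 162 141.52145108652226
deck 109.73739713783182
top -58 -40 1 139.33741553107404
top -40 -20 0 None
top 20 40 222 141.53999568536688
top 40 58 207 141.22593393268468
deck 109.28422281985928
```

View pics/fin.png

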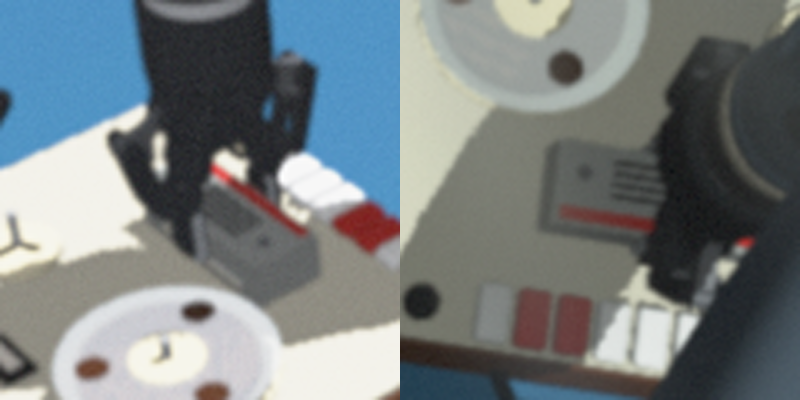

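The picture shows the cover on its outline, with no gap at the left end (side view 265,290) and its stripe towards the keys. Cover tops read 141–142 mm at both ends against the 142 mm expected, and the push is steady at about 10–11 N. Handing in.

```bash
python3 -c "
from cell import order; print(order.sign_off())"
```

```text
the job is handed in; nothing more can be done
None
```

The grey head cover is snapped home on the recorder's head block with its red stripe towards the keys. The gripper is still holding it down with a steady 10–11 N. The job is handed in, at about 11.4 s on the robot's clock.

**Snap:** pressing built up to about 13 N, then dropped to −3.5 N as the catches drew the cover down. After that the tool stayed at z = 0.1135 m while the push rose, so the cover was on its stop. That height matches the cover's underside being on the deck.

**Both ends home:** the cover's top measured about 141–142 mm at each end, against 142 mm expected. The right end is weaker evidence, because the arm hides it: 35 depth pixels in the side view and one stray top-view pixel, which read 139 mm.

**Other points:**
- At first contact about 3 N of sideways force showed the cover was about 1 mm off centre, so I eased it over before pressing on. About 1–2 N of sideways force remains.
- I did not touch the reel, screwdriver or jar. They were where they started in the views I had, but I did not look at the mat again after lifting the cover.

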